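# Pack the last slide box flush into its rack tray

## Robot

A 7-joint arm with a two-finger parallel gripper is mounted at the origin on the work surface. World frame = base frame: x ahead of the robot, y to its left, z up, the work surface at z = 0. Lengths are in mm, angles in rad, forces in N, time in s.
With the tool pointing down it reaches from about 425 to 875 mm from the base axis. Payload 9.9 kg.
Tool frame: the origin (TCP) lies at the very end of the fingers, on their centre line; the grasp point (between the pads) lies 19 mm behind it; z points along the fingers, y is the line along which they close (so a half turn about z gives the same grasp; the last joint's range is limited). The gripper opens to 85 mm and grips with 20 to 120 N. Pads are 22 mm wide; open, the fingers measure 114 mm over their backs; the gripper's body (76 mm by 85 mm) begins 54 mm behind the grasp point. The pads swing forward as they close: fully open they stand 13 mm farther back than shut.
Start: joints at [1.089, 0.576, 0.025, 1.437, -0.015, 1.129, -0.057], TCP at [261.494, -622.294, 231.289] pointing down, gripper open.
Joint ranges: [-2.76, 2.76], [-0.34, 2.15], [-1.52, 1.57], [0.19, 2.46], [-1.09, 4.23], [0.17, 1.99], [-2.82, 2.82]. Speed limits (rad/s): [2.22, 2.22, 3.01, 3.01, 3.14, 3.14, 3.14].

## Interface

Orientations are given as a rotation vector (axis times angle).
In Python, from bench import r gives the robot as it stands.
- The arm moves only by the tool drive_tool, never from a script. Its argument "steps" is a list of rows, each an object with "hand": the closure, from 0 (fully open) to 1 (shut); "translation": the shift along the world's x, y, z in units of 100 mm (1.0 is 100 mm), a list of three; "roll": the turn about the world's z in units of pi rad (1.0 is pi rad). In form: [{"hand": hand, "translation": [x, y, z], "roll": roll}, ...]. A call has exactly 8 rows; each row is the pose to reach, as a shift and turn from the pose commanded when the call began, turning the shorter way round; what a row does not reach only later rows make up. A row lasts 1/12 s, in which the tool goes at most 41.7 mm and 7.16 degrees, less where a joint would pass 70% of its speed; a pose out of reach is approached as far as the arm can. A call with a number of a shift or a turn outside -1 to 1 is refused whole. A call with a gripper value outside its range is refused whole. The fingers move at their own pace and stop on an object; "force" is the grip in N (left out, the last holds). Time passes only in rows, so rows that repeat a pose let the fingers close, or fill a call up. It gives the time, the measured TCP pose, the force, the opening and the grip force at its end, in the units of the state.
- r.state(): the state, without advancing time (a new reading comes with each control period).
- r.get_image(name): name is "scene" or "top" or "wrist"; returns a dict with "color" (420x560x3 uint8, red, green, blue), "depth" (420x560 float32, mm along the optical axis (not along the pixel's ray), 0 where there is no reading), "vfov" (degrees; the focal length in pixels is half the picture's height over the tangent of half this angle, whatever the lens; pixels are square), "cx", "cy" (the principal point, pixels), "pose" (4x4, takes a point from camera to world coordinates); the wrist camera has in their place "tool_from_camera" (4x4, takes a point from camera to tool coordinates, whose origin is the TCP and whose axes are the flange's). Camera axes: x right, y up, looking along -z (the intrinsics and any distortion apply to the point x, -y, -z); pixel columns grow to the right and rows downward; lengths in mm; the calibration is good to about 2 mm. A picture is of the moment at which its call begins: read the wrist's pose just before it.
- r.job_done(): hands the job in; it is judged then, once.
Trained networks look in a picture, given as the dict that the camera call returned (one of the last four; its "shot" number tells which), for a name from the list of things; names that differ only in an ending like _2 or _b are one class to them, and where a whole thing is asked for, a point or a joint stands for the part that bears it (a point fixed in the world has none). Each returns a list of dicts, best first, with "p" (0 to 1); they miss things now and then, are a little off and sometimes report something else, mostly with a low value. They report only what shows in the picture. A call takes as long as a camera call. They do not tell look-alikes from the thing itself.
- r.boxes_of(thing, picture): "extent" ([left, top, right, bottom] in pixels, round what is visible of it).
- r.regions_of(thing, picture): "region" (420x560 bool, what is visible of it) and "extent" ([left, top, right, bottom] in pixels, round what is visible of it).
The state is a dict: "time_s": time; "joint_pos": joint angles; "qd": joint speeds; "joint_efforts": joint torques, N m; "tcp_pos": TCP position; "tcp_rot": TCP orientation; "force": force on the tool from outside, world axes, zero at the start; "ft_torque": the same for the moment, N m; "grip_width": opening from 0.0 (shut) to 1.0 (fully open); "gripper_force": force on a finger pad.
Only numpy, scipy, OpenCV 4.12 (cv2) and the standard library are available. Lean on these libraries where they do the work, as an engineer would, in place of code of your own. Each camera call takes 0.05 s, during which the arm holds its last target. There are 200 camera calls.

## Task

The orange slide box has been left lying on top of the blue one, because the blue and green boxes in the tray have drifted together and closed up its place. Make room and get the orange box down into the row between them, without forcing anything, until all three lie flat and nothing stands above the tray's rim, so that the tray can go back in its rack. Then take the fingers off, and run the fingertips lightly over the tops along the row, from the blue box over the orange to the green, to feel that none stands proud; leave the other things on the bench where they are.

Things in the scene. Friction and masses are not known exactly. Their poses are not given: they have to be found in the camera images.
- tray: White metal tray, fixed to the bench. Origin: centre of its underside; y runs along the row of boxes, x across, z up. Inside 308 mm (y) by 98 mm (x); floor and walls 4 mm thick. The long side walls (the rim) reach 43 mm above the bench, the end walls 30 mm. Boxes slide on its floor at a few newtons (blue with orange on top: up to about 10 N).
- blue_box_center (a point): Centre of the blue slide box, a closed rigid plastic box 98 mm along the row (its y axis), 88 mm across (x) and 36 mm high, about 0.24 to 0.48 kg, loose. It lies flat on the tray floor near one end (either end) of the tray, a few mm off the end wall; its top is then 40 mm above the bench, 3 mm below the rim.
- green_box_center (a point): Centre of the green slide box, the same size and mass as the blue one, loose on the tray floor near the other end, a few mm off the end wall. The space between blue and green is at first 94 to 104 mm, too short for the third box; with both pushed against the end walls it is 112 mm.
- orange_box_center (a point): Centre of the orange slide box, same size and mass, loose, flat on the blue box between the rims (5 mm free either side; they stand 3 mm above its underside). Pushed along the row, it tips nose-down once over half is past the blue edge, and may then hang aslant (0.4 rad), tail caught on that edge, until nudged on; it needs 105 mm to pass down. Its place: floor between the others, centre 22 mm up.
- reagent_bottle_center (a point): Bystander: amber bottle, 64 mm in diameter, 130 mm high, standing on the far side of the tray; this point is half-way up.
- beaker_center (a point): Bystander: white beaker, 95 mm in diameter, 115 mm high, standing on the far side of the tray; this point is half-way up.
- tube_rack_center (a point): Bystander: white wire test-tube rack, 50 x 150 x 70 mm (x, y, z; tubes reach 96 mm), standing on the robot's side of the tray; this point is half-way up.
Things that resemble listed ones, but are neither listed nor needed, are in the scene too. There is more than one size of the part that bears green_box_center; the job needs the smaller.

How it is judged (in metres and radians):
On the way, in this order (a step that is already met when the one before it is completed fails the run):
1. all three boxes lie flat in the tray, none above the rim, and the fingers are off them (z of blue_box_center in the frame of tray between 0.02 and 0.0235 m and angle between each of blue_box_center, orange_box_center, green_box_center's own z axis and vertical below 0.025 rad and z of orange_box_center in the frame of tray between 0.02 and 0.0235 m and z of green_box_center in the frame of tray between 0.02 and 0.0235 m and contact force between the fingers and anything else below 0.05 N), for 0.2 s.
2. the fingertips lightly touch the blue box, and only it (0.3 to 20 N) (contact force between the fingers and blue_box between 0.3 and 20 N and contact force between the fingers and orange_box below 0.1 N and contact force between the fingers and green_box below 0.1 N), for 0.05 s.
3. the fingertips lightly touch the orange box, and only it (0.3 to 20 N) (contact force between the fingers and orange_box between 0.3 and 20 N and contact force between the fingers and blue_box below 0.1 N and contact force between the fingers and green_box below 0.1 N), for 0.05 s.
4. the fingertips lightly touch the green box, and only it (0.3 to 20 N) (contact force between the fingers and green_box between 0.3 and 20 N and contact force between the fingers and blue_box below 0.1 N and contact force between the fingers and orange_box below 0.1 N), for 0.05 s.
At the end, for the whole second after the job is handed in: Blue, orange and green boxes all lie flat on the tray floor between its walls: centres 20 to 23.5 mm above the bench, tilted less than 0.025 rad (so no corner stands above the rim), at rest and let go (z of blue_box_center in the frame of tray between 0.02 and 0.0235 m and angle between each of blue_box_center, orange_box_center, green_box_center's own z axis and vertical below 0.025 rad and z of orange_box_center in the frame of tray between 0.02 and 0.0235 m and z of green_box_center in the frame of tray between 0.02 and 0.0235 m and linear speed of each of blue_box, orange_box, green_box below 0.01 m/s); the robot touches nothing.
It fails at once if a box is forced: more than 100 N from the fingers (contact force between the fingers and blue_box above 100 N or contact force between the fingers and orange_box above 100 N or contact force between the fingers and green_box above 100 N).
It fails at once if the reagent bottle is shifted by more than 20 mm or tipped over (distance of reagent_bottle_center from where it was at the start of the episode above 0.02 m or angle between reagent_bottle_center's own z axis and vertical above 0.4 rad).
It fails at once if the beaker is shifted by more than 20 mm or tipped over (distance of beaker_center from where it was at the start of the episode above 0.02 m or angle between beaker_center's own z axis and vertical above 0.4 rad).
It fails at once if the tube rack is shifted by more than 20 mm or tipped over (distance of tube_rack_center from where it was at the start of the episode above 0.02 m or angle between tube_rack_center's own z axis and vertical above 0.4 rad).
It also fails if it takes over 72 s, if anything falls off the work surface, if the arm or the gripper's body presses on something with over 40 N, if the wrist force passes 120 N, or if a joint passes its speed limit or range.

## Working session

There is one attempt and no reset: what is moved stays moved. The work goes in short steps, Python scripts to look and compute and a tool call to move; the robot and the scene stay as the last step left them, time stands still between calls to the robot, and variables do not carry over. Pictures are saved under pics/ and viewed, at most 10 in all, crops included, and the job is handed in when it is done.

Besides the shell and the picture viewer there is one more tool, called after "Request:" as a command line: name --argument value ..., lists and objects as JSON in quotes. drive_tool: Moves the arm, as the interface text tells. Shifts and turns lie within -1 to 1; 1 stands for 100 mm of shift or pi rad of turn. Its arguments: {"type":"object","properties":{"steps":{"type":"array"},"force":{"type":"number"}},"required":["steps"]}

```bash
mkdir -p pics; ls; cat > h.py <<'E'
import numpy as np, cv2
from bench import r
def cloud(im, pose=None):
    P=im.get("pose") if pose is None else pose
    P=np.array(P); f=210/np.tan(np.radians(im["vfov"])/2)
    v,u=np.mgrid[0:420,0:560]; d=im["depth"]
    c=np.stack([(u-im["cx"])/f*d,-(v-im["cy"])/f*d,-d,np.ones_like(d)],-1)
    w=(c@P.T)[...,:3]; w[d==0]=np.nan; return w
def save(im,n): cv2.imwrite("pics/"+n,im["color"][...,::-1])
E
python3 - <<'E'
from h import *
s=r.state();print(s)
ims={}
for n in("top","scene"):
    im=r.get_image(n);save(im,n+"1.png");ims[n]=im
    print(n,{k:v for k,v in im.items() if k not in("color","depth")})
    w=cloud(im); np.save(n+"w.npy",w)
    for t in("tray","blue_box_center","green_box_center","orange_box_center","reagent_bottle_center","beaker_center","tube_rack_center"):
        for q in r.regions_of(t,im)[:3]:
            m=q["region"];p=w[m];print(t,round(q["p"],2),q["extent"],np.nanmedian(p,0).round(),np.nanpercentile(p,3,axis=0).round(),np.nanpercentile(p,97,axis=0).round())
a=np.hstack([ims[n]["color"] for n in("top","scene")])
cv2.imwrite("pics/a.png",cv2.resize(a,(800,300))[...,::-1])
E
```

```text
pics
{'time_s': 0.0, 'joint_pos': array([ 1.08917402,  0.57653158,  0.02483101,  1.4379381 , -0.01497552,
        1.12900102, -0.05647465]), 'qd': array([ 0.00116451, -0.00166009,  0.00220141, -0.00065117,  0.00147743,
        0.00113157,  0.00100978]), 'joint_efforts': array([ 8.84139845e-04, -7.65745926e+01,  2.25031123e+00, -2.85952055e+01,
        1.51587103e-02,  1.28853085e-02, -5.49326771e-06]), 'tcp_pos': array([ 261.32470014, -621.85253987,  230.43211062]), 'tcp_rot': array([-3.07801832e+00, -6.20585690e-01,  6.84255641e-04]), 'force': array([-0.35778791, -0.46144917,  0.12187879]), 'ft_torque': array([ 0.00245436,  0.01570033, -0.01370043]), 'gripper_force': 0.0, 'grip_width': 0.9969287847026643}
top {'vfov': 49.21488338626451, 'cx': 281.8847910833194, 'cy': 210.21785575287268, 'pose': array([[-2.95349491e-02,  9.98263800e-01, -5.09614822e-02,
         5.71021381e+02],
       [-9.99390429e-01, -3.04408172e-02, -1.70917411e-02,
         4.74259291e+01],
       [-1.86133756e-02,  5.04256138e-02,  9.98554355e-01,
         8.64259449e+02],
       [ 0.00000000e+00,  0.00000000e+
[... 1852 characters left out ...]
.3, 124.8, 263.7, 196.7] [578. -99.  74.] [ 530. -155.   45.] [618. -59.  77.]
reagent_bottle_center 0.6 [106.1, 187.5, 161.0, 258.0] [ 770. -113.   82.] [ 738. -142.    5.] [795. -99. 129.]
beaker_center 0.81 [161.6, 265.0, 234.5, 355.7] [783.  53.  61.] [742.  25.   1.] [830. 112. 115.]
beaker_center 0.69 [283.2, 103.4, 366.8, 193.6] [433. -16.  38.] [373. -92.  -2.] [461.  60.  95.]
beaker_center 0.58 [182.2, 157.0, 354.5, 298.0] [594.   2.  12.] [ 530. -145.    0.] [653. 149.  43.]
tube_rack_center 0.63 [284.4, 105.4, 367.3, 195.6] [434. -15.  41.] [386. -90.  -2.] [461.  60.  95.]
tube_rack_center 0.47 [188.1, 125.3, 261.7, 196.8] [ 578. -100.   74.] [ 531. -156.   44.] [618. -59.  77.]
```

View pics/top1.png

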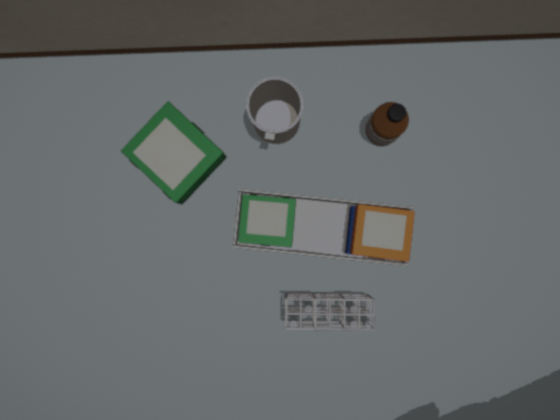

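View pics/scene1.png

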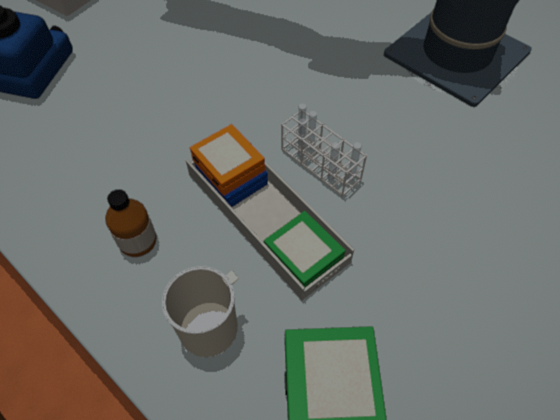

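```bash
python3 - <<'E'
from h import *
for n in("top","scene"):
    w=np.load(n+"w.npy")
    c=cv2.imread(f"pics/{n}1.png");hsv=cv2.cvtColor(c,cv2.COLOR_BGR2HSV)
    H,S=hsv[...,0].astype(int),hsv[...,1]
    X,Y,Z=np.moveaxis(w,-1,0)
    roi=(X>490)&(X<690)&(Y>-200)&(Y<190)
    for nm,m in(("orange",(Z>66)&roi),("green",(H>40)&(H<85)&(S>90)&(Z>34)&roi),("blue",(H>100)&(H<135)&(S>110)&(Z>34)&(Z<48)&roi),("all",roi&(Z>24)&(Z<52))):
        p=w[m];rc=cv2.minAreaRect(p[:,:2].astype(np.float32));print(n,nm,m.sum(),np.round(rc[0],1),np.round(rc[1],1),round(rc[2],2),np.nanmedian(p[:,2]).round(1))
        if nm=="blue":print(cv2.boxPoints(rc).round(0).tolist())
E
```

```text
top orange 2972 [ 566.8 -110.7] [98.7 89.7] 80.93 75.8
top green 1099 [596.   90.3] [96.1 86.5] 83.09 39.7
top blue 157 [575.  -59.3] [ 6.1 81.5] 81.16 39.6
[[534.0, -56.0], [615.0, -69.0], [616.0, -63.0], [535.0, -50.0]]
top all 4013 [581.   -9.7] [316.6 106.3] 82.31 40.1
scene orange 2555 [ 570.2 -111.4] [100.5  88.9] 81.48 74.7
scene green 1499 [598.2  90.4] [97.9 89.2] 83.94 38.7
scene blue 238 [595.9 -86.1] [ 64.2 127.3] 35.86 37.9
[[533.0, -53.0], [607.0, -156.0], [659.0, -119.0], [585.0, -16.0]]
scene all 5943 [583.4 -10. ] [316.5 107.1] 82.33 38.7
```

Request:
drive_tool --steps '[{"hand": 0.5,"translation": [0.115,0.22,0],"roll": 0.012},{"hand": 0.5,"translation": [0.23,0.44,0],"roll": 0.024},{"hand": 0.5,"translation": [0.345,0.66,0],"roll": 0.036},{"hand": 0.5,"translation": [0.459,0.879,0],"roll": 0.0472},{"hand": 0.5,"translation": [0.459,0.879,0],"roll": 0.0472},{"hand": 0.5,"translation": [0.459,0.879,0],"roll": 0.0472},{"hand": 0.5,"translation": [0.459,0.879,0],"roll": 0.0472},{"hand": 0.5,"translation": [0.459,0.879,0],"roll": 0.0472}]' --force 30

```text
time_s: 1.47
tcp_pos: [306.5, -535.5, 231.3]
tcp_rot: [3.025, 0.844, -0.001]
force: [-0.6, 0.4, 0.2]
grip_width: 0.5
gripper_force: 0.0
```

Request:
drive_tool --steps '[{"hand": 0.5,"translation": [0.06,0.11,0],"roll": 0.006},{"hand": 0.5,"translation": [0.12,0.22,0],"roll": 0.012},{"hand": 0.5,"translation": [0.18,0.34,0],"roll": 0.018},{"hand": 0.5,"translation": [0.24,0.46,0],"roll": 0.024},{"hand": 0.5,"translation": [0.3,0.58,0],"roll": 0.03},{"hand": 0.5,"translation": [0.36,0.69,0],"roll": 0.036},{"hand": 0.5,"translation": [0.41,0.79,0],"roll": 0.042},{"hand": 0.5,"translation": [0.459,0.879,0],"roll": 0.0472}]'

```text
time_s: 2.13
tcp_pos: [354.1, -445.1, 231.4]
tcp_rot: [2.953, 1.073, 0.0]
force: [-0.1, -0.1, -0.0]
grip_width: 0.496
gripper_force: 0.0
```

Request:
drive_tool --steps '[{"hand": 0.5,"translation": [0.06,0.11,0],"roll": 0.006},{"hand": 0.5,"translation": [0.12,0.22,0],"roll": 0.012},{"hand": 0.5,"translation": [0.18,0.34,0],"roll": 0.018},{"hand": 0.5,"translation": [0.24,0.46,0],"roll": 0.024},{"hand": 0.5,"translation": [0.3,0.58,0],"roll": 0.03},{"hand": 0.5,"translation": [0.36,0.69,0],"roll": 0.036},{"hand": 0.5,"translation": [0.41,0.79,0],"roll": 0.042},{"hand": 0.5,"translation": [0.459,0.879,0],"roll": 0.0472}]'

```text
time_s: 2.8
tcp_pos: [399.8, -357.4, 231.3]
tcp_rot: [-2.865, -1.288, -0.0]
force: [1.0, 0.3, 0.8]
grip_width: 0.503
gripper_force: 0.0
```

Request:
drive_tool --steps '[{"hand": 0.5,"translation": [0.06,0.11,0],"roll": 0.006},{"hand": 0.5,"translation": [0.12,0.22,0],"roll": 0.012},{"hand": 0.5,"translation": [0.18,0.34,0],"roll": 0.018},{"hand": 0.5,"translation": [0.24,0.46,0],"roll": 0.024},{"hand": 0.5,"translation": [0.3,0.58,0],"roll": 0.03},{"hand": 0.5,"translation": [0.36,0.69,0],"roll": 0.036},{"hand": 0.5,"translation": [0.41,0.79,0],"roll": 0.042},{"hand": 0.5,"translation": [0.459,0.879,0],"roll": 0.0472}]'

```text
time_s: 3.47
tcp_pos: [445.7, -269.4, 231.3]
tcp_rot: [-2.762, -1.497, -0.0]
force: [-0.0, 0.7, 0.1]
grip_width: 0.497
gripper_force: 0.0
```

Request:
drive_tool --steps '[{"hand": 0.5,"translation": [0.06,0.11,0],"roll": 0.006},{"hand": 0.5,"translation": [0.12,0.22,0],"roll": 0.012},{"hand": 0.5,"translation": [0.18,0.34,0],"roll": 0.018},{"hand": 0.5,"translation": [0.24,0.46,0],"roll": 0.024},{"hand": 0.5,"translation": [0.3,0.58,0],"roll": 0.03},{"hand": 0.5,"translation": [0.36,0.69,0],"roll": 0.036},{"hand": 0.5,"translation": [0.41,0.79,0],"roll": 0.042},{"hand": 0.5,"translation": [0.459,0.879,0],"roll": 0.0472}]'

```text
time_s: 4.13
tcp_pos: [491.6, -181.5, 231.3]
tcp_rot: [-2.643, -1.697, -0.0]
force: [-0.0, 0.1, -0.1]
grip_width: 0.502
gripper_force: 0.0
```

Request:
drive_tool --steps '[{"hand": 0.5,"translation": [0.06,0.11,0],"roll": 0.006},{"hand": 0.5,"translation": [0.12,0.22,0],"roll": 0.012},{"hand": 0.5,"translation": [0.18,0.34,0],"roll": 0.018},{"hand": 0.5,"translation": [0.24,0.46,0],"roll": 0.024},{"hand": 0.5,"translation": [0.3,0.58,0],"roll": 0.03},{"hand": 0.5,"translation": [0.36,0.69,0],"roll": 0.036},{"hand": 0.5,"translation": [0.41,0.79,0],"roll": 0.042},{"hand": 0.5,"translation": [0.459,0.879,0],"roll": 0.0472}]'

```text
time_s: 4.8
tcp_pos: [537.4, -93.6, 231.3]
tcp_rot: [-2.51, -1.889, -0.0]
force: [-0.2, -0.1, 0.3]
grip_width: 0.497
gripper_force: 0.0
```

Request:
drive_tool --steps '[{"hand": 0.5,"translation": [0.06,0.11,0],"roll": 0.006},{"hand": 0.5,"translation": [0.12,0.22,0],"roll": 0.012},{"hand": 0.5,"translation": [0.18,0.34,0],"roll": 0.018},{"hand": 0.5,"translation": [0.24,0.46,0],"roll": 0.024},{"hand": 0.5,"translation": [0.3,0.58,0],"roll": 0.03},{"hand": 0.5,"translation": [0.36,0.69,0],"roll": 0.036},{"hand": 0.5,"translation": [0.459,0.879,0],"roll": 0.0472},{"hand": 0.5,"translation": [0.459,0.879,0],"roll": 0.0472}]'

```text
time_s: 5.47
tcp_pos: [584.4, -2.0, 231.3]
tcp_rot: [-2.358, -2.074, -0.004]
force: [-0.5, 0.7, -0.1]
grip_width: 0.5
gripper_force: 0.0
```

Request:
drive_tool --steps '[{"hand": 0.5,"translation": [0,0,-0.25],"roll": 0},{"hand": 0.5,"translation": [0,0,-0.5],"roll": 0},{"hand": 0.5,"translation": [0,0,-0.75],"roll": 0},{"hand": 0.5,"translation": [0,0,-1.0],"roll": 0},{"hand": 0.5,"translation": [0,0,-1],"roll": 0},{"hand": 0.5,"translation": [0,0,-1],"roll": 0},{"hand": 0.5,"translation": [0,0,-1],"roll": 0},{"hand": 0.5,"translation": [0,0,-1],"roll": 0}]'

```text
time_s: 6.13
tcp_pos: [583.9, -6.8, 133.0]
tcp_rot: [2.365, 2.065, 0.003]
force: [0.7, -0.2, -0.3]
grip_width: 0.502
gripper_force: 0.0
```

Request:
drive_tool --steps '[{"hand": 0.5,"translation": [0,0,-0.2],"roll": 0},{"hand": 0.5,"translation": [0,0,-0.4],"roll": 0},{"hand": 0.5,"translation": [0,0,-0.6],"roll": 0},{"hand": 0.5,"translation": [0,0,-0.75],"roll": 0},{"hand": 0.5,"translation": [0,0,-0.85],"roll": 0},{"hand": 0.5,"translation": [0,0,-0.95],"roll": 0},{"hand": 0.5,"translation": [0,0,-1],"roll": 0},{"hand": 0.5,"translation": [0,0,-1],"roll": 0}]'

```text
time_s: 6.8
tcp_pos: [582.8, -7.0, 31.0]
tcp_rot: [-2.366, -2.066, 0.001]
force: [-0.9, 0.8, -0.1]
grip_width: 0.5
gripper_force: 0.0
```

Request:
drive_tool --steps '[{"hand": 0.5,"translation": [0,0,-0.06],"roll": 0},{"hand": 0.5,"translation": [-0.014,-0.1,-0.12],"roll": 0},{"hand": 0.5,"translation": [-0.027,-0.2,-0.12],"roll": 0},{"hand": 0.5,"translation": [-0.04,-0.3,-0.12],"roll": 0},{"hand": 0.5,"translation": [-0.047,-0.35,-0.12],"roll": 0},{"hand": 0.5,"translation": [-0.05,-0.37,-0.12],"roll": 0},{"hand": 0.5,"translation": [-0.051,-0.38,-0.12],"roll": 0},{"hand": 0.5,"translation": [-0.052,-0.39,-0.12],"roll": 0}]'

```text
time_s: 7.47
tcp_pos: [577.8, -46.0, 19.5]
tcp_rot: [-2.366, -2.066, -0.001]
force: [-0.1, 1.1, -0.6]
grip_width: 0.502
gripper_force: 0.0
```

Request:
drive_tool --steps '[{"hand": 0.5,"translation": [-0.002,-0.015,0],"roll": 0},{"hand": 0.5,"translation": [-0.004,-0.03,0],"roll": 0},{"hand": 0.5,"translation": [-0.006,-0.045,0],"roll": 0},{"hand": 0.5,"translation": [-0.008,-0.06,0],"roll": 0},{"hand": 0.5,"translation": [-0.01,-0.07,0],"roll": 0},{"hand": 0.5,"translation": [-0.011,-0.08,0],"roll": 0},{"hand": 0.5,"translation": [-0.012,-0.09,0],"roll": 0},{"hand": 0.5,"translation": [-0.013,-0.1,0],"roll": 0}]'

```text
time_s: 8.13
tcp_pos: [576.7, -54.9, 19.5]
tcp_rot: [-2.365, -2.068, -0.002]
force: [1.0, 4.8, 1.8]
grip_width: 0.499
gripper_force: 2.6
```

Request:
drive_tool --steps '[{"hand": 0.5,"translation": [-0.001,-0.01,0],"roll": 0},{"hand": 0.5,"translation": [-0.003,-0.02,0],"roll": 0},{"hand": 0.5,"translation": [-0.004,-0.03,0],"roll": 0},{"hand": 0.5,"translation": [-0.005,-0.035,0],"roll": 0},{"hand": 0.5,"translation": [-0.006,-0.04,0],"roll": 0},{"hand": 0.5,"translation": [-0.006,-0.045,0],"roll": 0},{"hand": 0.5,"translation": [-0.007,-0.05,0],"roll": 0},{"hand": 0.5,"translation": [-0.007,-0.05,0],"roll": 0}]'

```text
time_s: 8.8
tcp_pos: [576.6, -55.5, 19.5]
tcp_rot: [-2.36, -2.069, -0.008]
force: [1.2, 17.4, 0.2]
grip_width: 0.5
gripper_force: 8.7
```

Request:
drive_tool --steps '[{"hand": 0.5,"translation": [0.035,0.26,0],"roll": 0},{"hand": 0.5,"translation": [0.07,0.52,0],"roll": 0},{"hand": 0.5,"translation": [0.1,0.75,0],"roll": 0},{"hand": 0.5,"translation": [0.115,0.86,0],"roll": 0},{"hand": 0.5,"translation": [0.12,0.91,0],"roll": 0},{"hand": 0.5,"translation": [0.124,0.94,0],"roll": 0},{"hand": 0.5,"translation": [0.128,0.97,0],"roll": 0},{"hand": 0.5,"translation": [0.132,0.99,0],"roll": 0}]'

```text
time_s: 9.47
tcp_pos: [588.3, 33.9, 19.1]
tcp_rot: [2.368, 2.062, -0.006]
force: [-2.0, -12.7, 5.6]
grip_width: 0.501
gripper_force: 6.6
```

Request:
drive_tool --steps '[{"hand": 0.5,"translation": [0.001,0.01,0],"roll": 0},{"hand": 0.5,"translation": [0.002,0.015,0],"roll": 0},{"hand": 0.5,"translation": [0.002,0.02,0],"roll": 0},{"hand": 0.5,"translation": [0.003,0.025,0],"roll": 0},{"hand": 0.5,"translation": [0.004,0.03,0],"roll": 0},{"hand": 0.5,"translation": [0.004,0.03,0],"roll": 0},{"hand": 0.5,"translation": [0.004,0.03,0],"roll": 0},{"hand": 0.5,"translation": [0.004,0.03,0],"roll": 0}]'

```text
time_s: 10.13
tcp_pos: [588.2, 33.9, 19.2]
tcp_rot: [2.369, 2.058, -0.01]
force: [-2.9, -14.9, 5.9]
grip_width: 0.5
gripper_force: 7.5
```

Request:
drive_tool --steps '[{"hand": 0.5,"translation": [-0.027,-0.2,0],"roll": 0},{"hand": 0.5,"translation": [-0.04,-0.3,0],"roll": 0},{"hand": 0.5,"translation": [-0.05,-0.4,0],"roll": 0},{"hand": 0.5,"translation": [-0.055,-0.4,0.25],"roll": 0},{"hand": 0.5,"translation": [-0.055,-0.4,0.5],"roll": 0},{"hand": 0.5,"translation": [-0.055,-0.4,0.75],"roll": 0},{"hand": 0.5,"translation": [-0.055,-0.4,1],"roll": 0},{"hand": 0.5,"translation": [-0.055,-0.4,1],"roll": 0}]'

```text
time_s: 10.8
tcp_pos: [586.2, 0.9, 123.9]
tcp_rot: [2.364, 2.063, 0.009]
force: [1.5, 1.1, 0.1]
grip_width: 0.503
gripper_force: 0.0
```

Request:
drive_tool --steps '[{"hand": 0.5,"translation": [-0.03,-0.25,0.1],"roll": 0},{"hand": 0.5,"translation": [-0.06,-0.5,0.1],"roll": 0},{"hand": 0.5,"translation": [-0.1,-0.75,0.1],"roll": 0},{"hand": 0.5,"translation": [-0.14,-1,0.1],"roll": 0},{"hand": 0.5,"translation": [-0.14,-1,0.1],"roll": 0},{"hand": 0.5,"translation": [-0.14,-1,0.1],"roll": 0},{"hand": 0.5,"translation": [-0.14,-1,0.1],"roll": 0},{"hand": 0.5,"translation": [-0.14,-1,0.1],"roll": 0}]'

```text
time_s: 11.47
tcp_pos: [569.9, -97.8, 129.2]
tcp_rot: [-2.365, -2.068, -0.001]
force: [0.0, 0.8, 0.0]
grip_width: 0.5
gripper_force: 0.0
```

Request:
drive_tool --steps '[{"hand": 0.5,"translation": [-0.03,-0.25,0],"roll": 0},{"hand": 0.5,"translation": [-0.06,-0.5,0],"roll": 0},{"hand": 0.5,"translation": [-0.1,-0.75,0],"roll": 0},{"hand": 0.5,"translation": [-0.13,-1,0],"roll": 0},{"hand": 0.5,"translation": [-0.13,-1,0],"roll": 0},{"hand": 0.5,"translation": [-0.13,-1,0],"roll": 0},{"hand": 0.5,"translation": [-0.13,-1,0],"roll": 0},{"hand": 0.5,"translation": [-0.13,-1,0],"roll": 0}]'

```text
time_s: 12.13
tcp_pos: [557.2, -197.0, 129.3]
tcp_rot: [-2.363, -2.069, -0.001]
force: [-0.2, -0.1, -1.2]
grip_width: 0.5
gripper_force: 0.0
```

```bash
python3 - <<'E'
from h import *
s=r.state();print(s["tcp_pos"])
im=r.get_image("top");save(im,"top2.png")
w=cloud(im);X,Y,Z=np.moveaxis(w,-1,0)
hsv=cv2.cvtColor(im["color"],cv2.COLOR_RGB2HSV);H=hsv[...,0].astype(int)
roi=(X>490)&(X<690)&(Y>-190)&(Y<190)
u=np.array([.134,.991]);v=np.array([.991,-.134]);c=np.array([582.4,-10.8])
for nm,m in(("orange",(Z>66)&(Z<84)&roi),("green",(H>40)&(H<85)&(hsv[...,1]>90)&(Z>34)&roi),("blue",(H>100)&(H<135)&(hsv[...,1]>110)&(Z>34)&(Z<48)&roi)):
    p=w[m][:,:2]-c; a=p@u;b=p@v
    print(nm,m.sum(),np.percentile(a,[1,99]).round(1),np.percentile(b,[1,99]).round(1))
E
```

```text
[ 557.23218419 -197.01751173  129.34084574]
orange 2977 [-157.   -60.6] [-44.   42.4]
green 1070 [ 58.7 152.4] [-41.3  43.7]
blue 161 [-60.5 -54.6] [-41.5  40.5]
```

Request:
drive_tool --steps '[{"hand": 0.5,"translation": [0,0,-0.25],"roll": 0},{"hand": 0.5,"translation": [0,0,-0.5],"roll": 0},{"hand": 0.5,"translation": [0,0,-0.74],"roll": 0},{"hand": 0.5,"translation": [0,0,-0.75],"roll": 0},{"hand": 0.5,"translation": [0,0,-0.75],"roll": 0},{"hand": 0.5,"translation": [0.005,0.04,-0.75],"roll": 0},{"hand": 0.5,"translation": [0.011,0.08,-0.75],"roll": 0},{"hand": 0.5,"translation": [0.016,0.12,-0.75],"roll": 0}]'

```text
time_s: 12.85
tcp_pos: [559.3, -186.4, 55.8]
tcp_rot: [2.365, 2.066, 0.002]
force: [-0.3, -0.3, 0.2]
grip_width: 0.497
gripper_force: 0.0
```

Request:
drive_tool --steps '[{"hand": 0.5,"translation": [0.005,0.04,0],"roll": 0},{"hand": 0.5,"translation": [0.011,0.08,0],"roll": 0},{"hand": 0.5,"translation": [0.016,0.12,0],"roll": 0},{"hand": 0.5,"translation": [0.022,0.16,0],"roll": 0},{"hand": 0.5,"translation": [0.027,0.2,0],"roll": 0},{"hand": 0.5,"translation": [0.032,0.24,0],"roll": 0},{"hand": 0.5,"translation": [0.038,0.28,0],"roll": 0},{"hand": 0.5,"translation": [0.043,0.32,0],"roll": 0}]'

```text
time_s: 13.52
tcp_pos: [562.6, -154.8, 54.3]
tcp_rot: [2.366, 2.066, -0.0]
force: [-0.9, -5.1, 3.4]
grip_width: 0.5
gripper_force: 2.4
```

Request:
drive_tool --steps '[{"hand": 0.5,"translation": [0.005,0.04,0],"roll": 0},{"hand": 0.5,"translation": [0.011,0.08,0],"roll": 0},{"hand": 0.5,"translation": [0.016,0.12,0],"roll": 0},{"hand": 0.5,"translation": [0.022,0.16,0],"roll": 0},{"hand": 0.5,"translation": [0.027,0.2,0],"roll": 0},{"hand": 0.5,"translation": [0.03,0.22,0],"roll": 0},{"hand": 0.5,"translation": [0.032,0.24,0],"roll": 0},{"hand": 0.5,"translation": [0.032,0.24,0],"roll": 0}]'

```text
time_s: 14.18
tcp_pos: [565.9, -130.3, 54.3]
tcp_rot: [-2.365, -2.067, -0.0]
force: [0.2, -1.1, 0.6]
grip_width: 0.499
gripper_force: 0.8
```

```bash
python3 - <<'E'
from h import *
s=r.state();print(s["tcp_pos"],s["force"])
im=r.get_image("scene");cv2.imwrite("pics/s3.png",cv2.resize(im["color"][80:340,120:440,::-1],None,fx=2.2,fy=2.2))
E
```

```text
[ 565.87507109 -130.31443823   54.2746782 ] [ 0.17579999 -1.0595549   0.55144233]
```

View pics/s3.png

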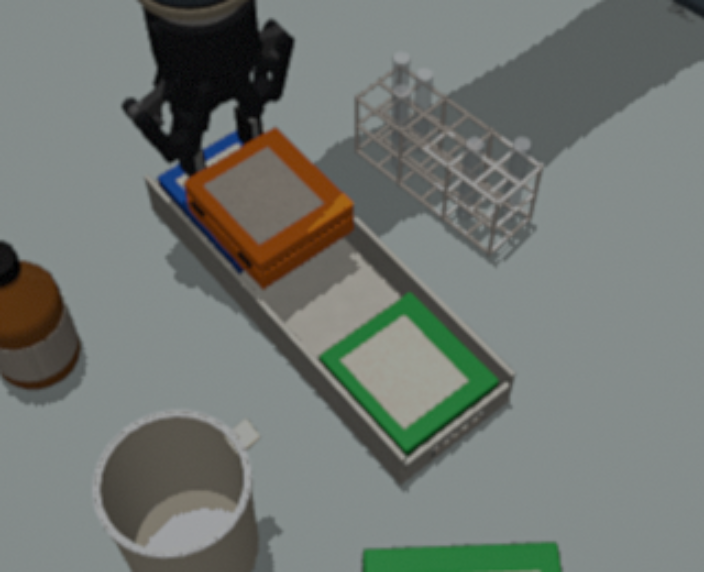

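Request:
drive_tool --steps '[{"hand": 0.5,"translation": [0.004,0.03,0],"roll": 0},{"hand": 0.5,"translation": [0.008,0.06,0],"roll": 0},{"hand": 0.5,"translation": [0.012,0.09,0],"roll": 0},{"hand": 0.5,"translation": [0.016,0.12,0],"roll": 0},{"hand": 0.5,"translation": [0.02,0.15,0],"roll": 0},{"hand": 0.5,"translation": [0.024,0.18,0],"roll": 0},{"hand": 0.5,"translation": [0.028,0.21,0],"roll": 0},{"hand": 0.5,"translation": [0.032,0.24,0],"roll": 0}]'

```text
time_s: 14.9
tcp_pos: [569.1, -106.1, 54.2]
tcp_rot: [-2.365, -2.067, -0.001]
force: [-0.8, -2.5, 2.3]
grip_width: 0.501
gripper_force: 1.2
```

Request:
drive_tool --steps '[{"hand": 0.5,"translation": [0.003,0.02,0],"roll": 0},{"hand": 0.5,"translation": [0.005,0.04,0],"roll": 0},{"hand": 0.5,"translation": [0.008,0.06,0],"roll": 0},{"hand": 0.5,"translation": [0.01,0.08,0],"roll": 0},{"hand": 0.5,"translation": [0.012,0.1,0],"roll": 0},{"hand": 0.5,"translation": [0.015,0.12,0],"roll": 0},{"hand": 0.5,"translation": [0.018,0.14,0],"roll": 0},{"hand": 0.5,"translation": [0.02,0.15,0],"roll": 0}]'

```text
time_s: 15.57
tcp_pos: [571.0, -91.7, 54.3]
tcp_rot: [-2.366, -2.067, 0.0]
force: [-0.4, -2.5, 0.7]
grip_width: 0.499
gripper_force: 1.2
```

```bash
python3 - <<'E'
from h import *
s=r.state();print(s["tcp_pos"],s["force"])
im=r.get_image("scene");cv2.imwrite("pics/s4.png",cv2.resize(im["color"][80:340,120:440,::-1],None,fx=2.2,fy=2.2))
E
```

```text
[570.96739983 -91.68741077  54.26899862] [-0.40305567 -2.52354613  0.65513297]
```

View pics/s4.png

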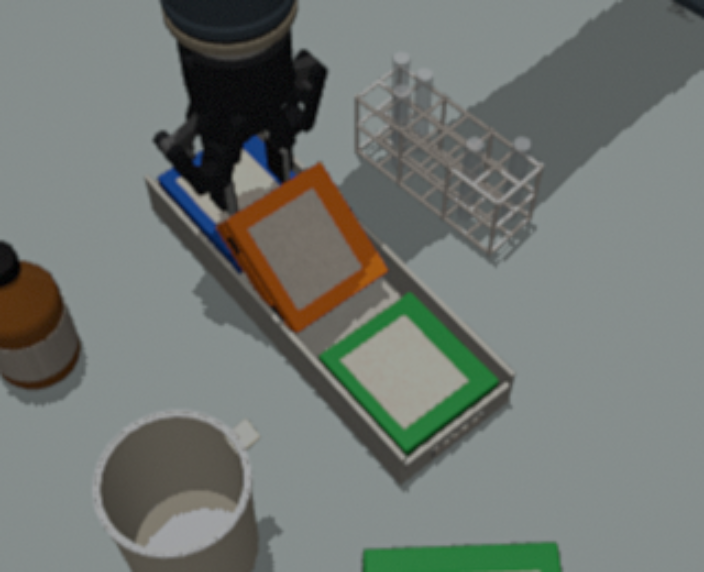

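Request:
drive_tool --steps '[{"hand": 0.5,"translation": [0.003,0.02,0],"roll": 0},{"hand": 0.5,"translation": [0.005,0.04,0],"roll": 0},{"hand": 0.5,"translation": [0.008,0.06,0],"roll": 0},{"hand": 0.5,"translation": [0.01,0.075,0],"roll": 0},{"hand": 0.5,"translation": [0.012,0.09,0],"roll": 0},{"hand": 0.5,"translation": [0.014,0.1,0],"roll": 0},{"hand": 0.5,"translation": [0.015,0.11,0],"roll": 0},{"hand": 0.5,"translation": [0.016,0.12,0],"roll": 0}]'

```text
time_s: 16.28
tcp_pos: [572.6, -79.9, 54.3]
tcp_rot: [2.366, 2.067, -0.0]
force: [-0.6, -3.7, -0.5]
grip_width: 0.5
gripper_force: 1.2
```

Request:
drive_tool --steps '[{"hand": 0.5,"translation": [0.002,0.015,0],"roll": 0},{"hand": 0.5,"translation": [0.004,0.03,0],"roll": 0},{"hand": 0.5,"translation": [0.006,0.045,0],"roll": 0},{"hand": 0.5,"translation": [0.008,0.06,0],"roll": 0},{"hand": 0.5,"translation": [0.01,0.075,0],"roll": 0},{"hand": 0.5,"translation": [0.011,0.085,0],"roll": 0},{"hand": 0.5,"translation": [0.012,0.09,0],"roll": 0},{"hand": 0.5,"translation": [0.013,0.1,0],"roll": 0}]'

```text
time_s: 16.95
tcp_pos: [573.9, -70.0, 54.3]
tcp_rot: [2.366, 2.066, -0.0]
force: [1.3, -2.1, -0.2]
grip_width: 0.502
gripper_force: 1.2
```

```bash
python3 - <<'E'
from h import *
s=r.state();print(s["tcp_pos"],s["force"])
im=r.get_image("scene");cv2.imwrite("pics/s5.png",cv2.resize(im["color"][80:340,120:440,::-1],None,fx=2.2,fy=2.2))
E
```

```text
[573.89656414 -70.03967968  54.31121083] [ 1.25640506 -2.07386737 -0.23572996]
```

View pics/s5.png

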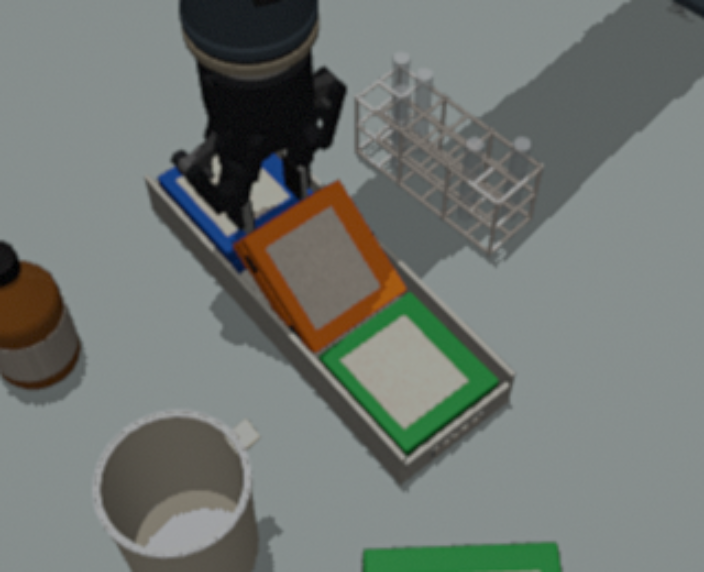

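Request:
drive_tool --steps '[{"hand": 0.5,"translation": [0.001,0.01,0],"roll": 0},{"hand": 0.5,"translation": [0.003,0.02,0],"roll": 0},{"hand": 0.5,"translation": [0.004,0.03,0],"roll": 0},{"hand": 0.5,"translation": [0.005,0.04,0],"roll": 0},{"hand": 0.5,"translation": [0.007,0.05,0],"roll": 0},{"hand": 0.5,"translation": [0.008,0.06,0],"roll": 0},{"hand": 0.5,"translation": [0.009,0.07,0],"roll": 0},{"hand": 0.5,"translation": [0.009,0.07,0],"roll": 0}]'

```text
time_s: 17.67
tcp_pos: [574.4, -65.5, 54.4]
tcp_rot: [2.367, 2.063, -0.004]
force: [-1.3, -10.3, 2.0]
grip_width: 0.503
gripper_force: 4.7
```

```bash
cat > prof.py <<'E'
from h import *
s=r.state();print(s["tcp_pos"],s["force"])
u=np.array([.134,.991]);v=np.array([.991,-.134]);c=np.array([582.4,-10.8])
for n in ("scene","top"):
    im=r.get_image(n);save(im,f"p_{n}_{s['time_s']:.0f}.png")
    w=cloud(im);d=w[...,:2]-c;a=d@u;b=d@v
    print(n,[(k,)+tuple(np.nanmedian(w[...,2][(abs(a-k)<2)&(b>q-6)&(b<q+6)]).round(1) for q in(-36,0,36)) for k in range(-140,150,10)])
E
python3 prof.py
```

```text
[574.4056763  -65.48368006  54.37428845] [ -1.33454457 -10.31861672   2.04253335]
scene [(-140, np.float64(nan), np.float64(nan), np.float64(38.5)), (-130, np.float64(nan), np.float64(40.1), np.float64(38.7)), (-120, np.float64(nan), np.float64(39.9), np.float64(38.6)), (-110, np.float64(nan), np.float64(nan), np.float64(38.5)), (-100, np.float64(39.1), np.float64(nan), np.float64(38.9)), (-90, np.float64(37.8), np.float64(nan), np.float64(39.3)), (-80, np.float64(nan), np.float64(39.1), np.float64(38.9)), (-70, np.float64(nan), np.float64(39.3), np.float64(336.9)), (-60, np.float64(108.1), np.float64(39.3), np.float64(261.2)), (-50, np.float64(107.2), np.float64(nan), np.float64(278.8)), (-40, np.float64(98.9), np.float64(62.3), np.float64(302.5)), (-30, np.float64(262.6), np.float64(79.5), np.float64(322.1)), (-20, np.float64(85.7), np.float64(202.0), np.float64(398.8)), (-10, np.float64(77.9), np.float64(300.3), np.float64(78.9)), (0, np.float64(70.9), np.float64(392.7), np.float64(412.0)), (10, np.float64(64.0), np.float64(64.3), np.float64(64.9)), (20, np.float64(57.3), np.float64(57.3), np.float64(57.2)), (30, np.float64(50.2), np.float64(50.3), np.float64(50.5)), (40, np.float64(43.0), np.float64(43.9), np.float64(43.4)), (50, np.float64(37.3), np.float64(37.9), np.float64(37.4)), (60, np.float64(38.6), np.float64(38.8), np.float64(39.0)), (70, np.float64(39.1), np.float64(39.9), np.float64(38.6)), (80, np.float64(38.8), np.float64(38.7), np.float64(38.9)), (90, np.float64(39.2), np.float64(39.7), np.float64(39.4)), (100, np.float64(38.2), np.float64(38.8), np.float64(38.7)), (110, np.float64(38.6), np.float64(38.7), np.float64(39.2)), (120, np.float64(38.5), np.float64(38.9), np.float64(39.3)), (130, np.float64(39.1), np.float64(39.0), np.float64(39.5)), (140, np.float64(38.9), np.float64(39.2), np.float64(38.8))]
  return np.nanmean(a, axis, out=out, keepdims=keepdims)
```

Request:
drive_tool --steps '[{"hand": 0.5,"translation": [-0.005,-0.04,0],"roll": 0},{"hand": 0.5,"translation": [-0.011,-0.08,0],"roll": 0},{"hand": 0.5,"translation": [-0.016,-0.12,0],"roll": 0},{"hand": 0.5,"translation": [-0.022,-0.16,0],"roll": 0},{"hand": 0.5,"translation": [-0.03,-0.22,0],"roll": 0},{"hand": 0.5,"translation": [-0.035,-0.26,-0.06],"roll": 0},{"hand": 0.5,"translation": [-0.035,-0.26,-0.12],"roll": 0},{"hand": 0.5,"translation": [-0.035,-0.26,-0.12],"roll": 0}]'

```text
time_s: 18.43
tcp_pos: [570.5, -89.2, 40.8]
tcp_rot: [-2.366, -2.065, 0.002]
force: [-0.5, 0.3, 0.2]
grip_width: 0.499
gripper_force: 0.0
```

```bash
sed -i 's/for k in range(-140,150,10)/for k in range(-60,61,10)/;s/tuple(np.nanmedian/tuple(float(np.nanmedian/;s/.round(1) for q/).__round__() for q/;s/tuple(float(np.nanmedian(\(.*\)).__round__()/tuple(str(np.nanmedian(\1)/' prof.py; sed -i 's/).__round__()//' prof.py; tail -2 prof.py; python3 prof.py 2>&1 | sed 's/np.float64//g'
```

```text
w=cloud(im);d=w[...,:2]-c;a=d@u;b=d@v
    print(n,[(k,)+tuple(str(np.nanmedian(w[...,2][(abs(a-k)<2)&(b>q-6)&(b<q+6)])) for q in(-36,0,36)) for k in range(-60,61,10)])
  return np.nanmean(a, axis, out=out, keepdims=keepdims)
[570.45665475 -89.22677695  40.8438873 ] [-0.5126214   0.33665392  0.16234048]
scene [(-60, '38.8127890380419', '38.31745597472161', '287.30629959448527'), (-50, '138.02416313552845', '38.09345937143388', '347.74110887617184'), (-40, '362.08698395522674', '271.9755704208017', '394.5432423224234'), (-30, '38.82056078258597', '356.4402463797265', '398.44250298439755'), (-20, '39.1439230209686', '39.06877048971887', '398.89968725443873'), (-10, '38.23301815717559', '38.90933935310784', '38.498158648544745'), (0, '39.04070510552481', '39.08901736760015', '38.62780832794817'), (10, '39.15717990963401', '38.75370695591198', '38.37426371887989'), (20, '38.140022869715665', '38.55468265716445', '38.50398436375531'), (30, '38.77723137157466', '38.827339421606496', '38.72965169552526'), (40, '37.93174025286089', '38.46111421710958', '38.20331306584421'), (50, 'nan', 'nan',
[... 296 characters left out ...]
(-30, '40.44776623128496', '455.3235786552337', '410.17935063183774'), (-20, '39.689282517805395', '39.938619364807664', '39.95049435888359'), (-10, '39.68800697258132', '40.22919595900515', '39.33835526316858'), (0, '39.43641374117897', '40.34559808559959', '40.04505346310742'), (10, '39.63456470268102', '39.563530505472556', '40.15837607200473'), (20, '40.34453887790983', '39.74480633040787', '40.555115215361184'), (30, '40.208244703485605', '39.531775655765614', '39.52482859415693'), (40, '39.6649303860259', '39.78481145154518', '39.318574463115795'), (50, '2.9534240382431562', '4.230867913024213', '4.837161995975407'), (60, '40.07576217270673', '40.20753362789401', '39.981843601019136')]
```

Request:
drive_tool --steps '[{"hand": 0.5,"translation": [0,0,0.1],"roll": 0},{"hand": 0.5,"translation": [0,0,0.15],"roll": 0},{"hand": 0.5,"translation": [-0.02,-0.13,0.15],"roll": 0},{"hand": 0.5,"translation": [-0.03,-0.26,0.15],"roll": 0},{"hand": 0.5,"translation": [-0.03,-0.26,0.15],"roll": 0},{"hand": 0.5,"translation": [-0.03,-0.26,0.15],"roll": 0},{"hand": 0.5,"translation": [-0.03,-0.26,0.15],"roll": 0},{"hand": 0.5,"translation": [-0.03,-0.26,0.15],"roll": 0}]'

```text
time_s: 19.2
tcp_pos: [568.2, -114.7, 57.2]
tcp_rot: [-2.366, -2.066, -0.0]
force: [0.2, 0.6, 0.2]
grip_width: 0.499
gripper_force: 0.0
```

Request:
drive_tool --steps '[{"hand": 0.5,"translation": [0,0,-0.05],"roll": 0},{"hand": 0.5,"translation": [0,0,-0.1],"roll": 0},{"hand": 0.5,"translation": [0,0,-0.13],"roll": 0},{"hand": 0.5,"translation": [0,0,-0.15],"roll": 0},{"hand": 0.5,"translation": [0,0,-0.16],"roll": 0},{"hand": 0.5,"translation": [0,0,-0.17],"roll": 0},{"hand": 0.5,"translation": [0,0,-0.18],"roll": 0},{"hand": 0.5,"translation": [0,0,-0.18],"roll": 0}]'

```text
time_s: 19.87
tcp_pos: [568.3, -115.0, 39.2]
tcp_rot: [-2.366, -2.067, 0.0]
force: [-0.3, 0.6, 0.3]
grip_width: 0.504
gripper_force: 0.0
```

Lower on in 1 mm steps.

Request:
drive_tool --steps '[{"hand": 0.5,"translation": [0,0,-0.005],"roll": 0},{"hand": 0.5,"translation": [0,0,-0.01],"roll": 0},{"hand": 0.5,"translation": [0,0,-0.015],"roll": 0},{"hand": 0.5,"translation": [0,0,-0.02],"roll": 0},{"hand": 0.5,"translation": [0,0,-0.025],"roll": 0},{"hand": 0.5,"translation": [0,0,-0.03],"roll": 0},{"hand": 0.5,"translation": [0,0,-0.03],"roll": 0},{"hand": 0.5,"translation": [0,0,-0.03],"roll": 0}]'

```text
time_s: 20.53
tcp_pos: [568.5, -115.0, 38.2]
tcp_rot: [2.365, 2.066, 0.001]
force: [-6.1, 0.6, 22.7]
grip_width: 0.5
gripper_force: 11.3
```

Request:
drive_tool --steps '[{"hand": 0.5,"translation": [0,0,0.006],"roll": 0},{"hand": 0.5,"translation": [0,0,0.012],"roll": 0},{"hand": 0.5,"translation": [0,0,0.012],"roll": 0},{"hand": 0.5,"translation": [0,0,0.012],"roll": 0},{"hand": 0.5,"translation": [0,0,0.012],"roll": 0},{"hand": 0.5,"translation": [0,0,0.012],"roll": 0},{"hand": 0.5,"translation": [0,0,0.012],"roll": 0},{"hand": 0.5,"translation": [0,0,0.012],"roll": 0}]'

```text
time_s: 21.2
tcp_pos: [568.5, -115.1, 38.2]
tcp_rot: [2.366, 2.066, 0.0]
force: [-3.1, -1.1, 10.2]
grip_width: 0.497
gripper_force: 5.4
```

Request:
drive_tool --steps '[{"hand": 0.5,"translation": [0,0,0.1],"roll": 0},{"hand": 0.5,"translation": [0,0,0.15],"roll": 0},{"hand": 0.5,"translation": [0.04,0.3,0.15],"roll": 0},{"hand": 0.5,"translation": [0.08,0.6,0.15],"roll": 0},{"hand": 0.5,"translation": [0.12,0.9,0.15],"roll": 0},{"hand": 0.5,"translation": [0.134,0.99,0.15],"roll": 0},{"hand": 0.5,"translation": [0.134,0.99,0.15],"roll": 0},{"hand": 0.5,"translation": [0.134,0.99,0.15],"roll": 0}]'

```text
time_s: 21.87
tcp_pos: [581.8, -15.9, 52.8]
tcp_rot: [2.365, 2.068, -0.0]
force: [0.4, -0.8, -0.0]
grip_width: 0.501
gripper_force: 0.0
```

Request:
drive_tool --steps '[{"hand": 0.5,"translation": [0,0,-0.05],"roll": 0},{"hand": 0.5,"translation": [0,0,-0.1],"roll": 0},{"hand": 0.5,"translation": [0,0,-0.13],"roll": 0},{"hand": 0.5,"translation": [0,0,-0.137],"roll": 0},{"hand": 0.5,"translation": [0,0,-0.143],"roll": 0},{"hand": 0.5,"translation": [0,0,-0.148],"roll": 0},{"hand": 0.5,"translation": [0,0,-0.151],"roll": 0},{"hand": 0.5,"translation": [0,0,-0.151],"roll": 0}]'

```text
time_s: 22.53
tcp_pos: [581.3, -17.6, 38.2]
tcp_rot: [2.368, 2.064, -0.002]
force: [-5.9, -1.7, 16.3]
grip_width: 0.502
gripper_force: 8.2
```

Request:
drive_tool --steps '[{"hand": 0.5,"translation": [0,0,0.007],"roll": 0},{"hand": 0.5,"translation": [0,0,0.007],"roll": 0},{"hand": 0.5,"translation": [0,0,0.007],"roll": 0},{"hand": 0.5,"translation": [0,0,0.007],"roll": 0},{"hand": 0.5,"translation": [0,0,0.007],"roll": 0},{"hand": 0.5,"translation": [0,0,0.1],"roll": 0},{"hand": 0.5,"translation": [0,0,0.15],"roll": 0},{"hand": 0.5,"translation": [0,0,0.151],"roll": 0}]'

```text
time_s: 23.2
tcp_pos: [582.4, -16.1, 53.6]
tcp_rot: [2.366, 2.065, 0.002]
force: [-0.4, 0.6, -0.2]
grip_width: 0.499
gripper_force: 0.0
```

Request:
drive_tool --steps '[{"hand": 0.5,"translation": [0.04,0.3,0],"roll": 0},{"hand": 0.5,"translation": [0.08,0.6,0],"roll": 0},{"hand": 0.5,"translation": [0.12,0.9,0],"roll": 0},{"hand": 0.5,"translation": [0.134,1.0,0],"roll": 0},{"hand": 0.5,"translation": [0.134,1.0,0],"roll": 0},{"hand": 0.5,"translation": [0.134,1.0,0],"roll": 0},{"hand": 0.5,"translation": [0.134,1.0,-0.05],"roll": 0},{"hand": 0.5,"translation": [0.134,1.0,-0.05],"roll": 0}]'

```text
time_s: 23.87
tcp_pos: [594.6, 82.0, 46.6]
tcp_rot: [2.368, 2.064, -0.003]
force: [-0.4, -0.2, 0.2]
grip_width: 0.501
gripper_force: 0.0
```

Request:
drive_tool --steps '[{"hand": 0.5,"translation": [0,0,-0.05],"roll": 0},{"hand": 0.5,"translation": [0,0,-0.08],"roll": 0},{"hand": 0.5,"translation": [0,0,-0.087],"roll": 0},{"hand": 0.5,"translation": [0,0,-0.091],"roll": 0},{"hand": 0.5,"translation": [0,0,-0.094],"roll": 0},{"hand": 0.5,"translation": [0,0,-0.096],"roll": 0},{"hand": 0.5,"translation": [0,0,-0.096],"roll": 0},{"hand": 0.5,"translation": [0,0,-0.096],"roll": 0}]'

```text
time_s: 24.53
tcp_pos: [594.9, 82.9, 38.3]
tcp_rot: [2.367, 2.065, -0.001]
force: [-3.5, -1.9, 8.3]
grip_width: 0.499
gripper_force: 4.0
```

Green touched at 8 N; lift off and check.

Request:
drive_tool --steps '[{"hand": 0.5,"translation": [0,0,0.2],"roll": 0},{"hand": 0.5,"translation": [0,0,0.4],"roll": 0},{"hand": 0.5,"translation": [0,0,0.6],"roll": 0},{"hand": 0.5,"translation": [0,0,0.8],"roll": 0},{"hand": 0.5,"translation": [0,0,1],"roll": 0},{"hand": 0.5,"translation": [0,0,1],"roll": 0},{"hand": 0.5,"translation": [0,0,1],"roll": 0},{"hand": 0.5,"translation": [0,0,1],"roll": 0}]'

```text
time_s: 25.2
tcp_pos: [594.8, 83.6, 137.3]
tcp_rot: [-2.366, -2.066, 0.001]
force: [0.3, -0.1, 0.2]
grip_width: 0.501
gripper_force: 0.0
```

```bash
sed -i 's/range(-60,61,10)/range(-130,131,20)/;s/str(np.nanmedian/float(np.nanmedian/' prof.py; python3 prof.py 2>&1 | grep -E "^(scene|\[)" ; python3 - <<'E'
from h import *
im=r.get_image("scene");cv2.imwrite("pics/s9.png",cv2.resize(im["color"][80:340,60:440,::-1],None,fx=2,fy=2))
E
```

```text
[594.7582097   83.58879591 137.31830189] [ 0.26897616 -0.1236539   0.18659951]
scene [(-130, 39.2382603099461, 38.293094891156784, 39.59040737089401), (-110, 38.43049392898877, 39.28299274356243, 38.6083977099521), (-90, 38.42575079415917, 38.82891105848478, 39.13255213274874), (-70, 39.09193647860002, 38.492867879125015, 38.36258175242381), (-50, 37.69404245568069, 38.75603362213627, 38.78412949909546), (-30, 39.28001039867877, 38.48539479265912, 38.257396456696426), (-10, nan, 39.151552151700685, 38.65580983514246), (10, nan, 39.17250132376785, 39.3213116915764), (30, nan, 39.09514890003669, 38.58717800835723), (50, nan, nan, nan), (70, 38.84512140154686, 38.749876876411975, 184.46395415797915), (90, 38.405360421118075, 39.1913056650867, 364.73421774685823), (110, 38.95210143964215, 39.72086085120469, 391.98672035701975), (130, 39.005739549854866, 308.8308282893615, 489.60029512826077)]
```

View pics/s9.png

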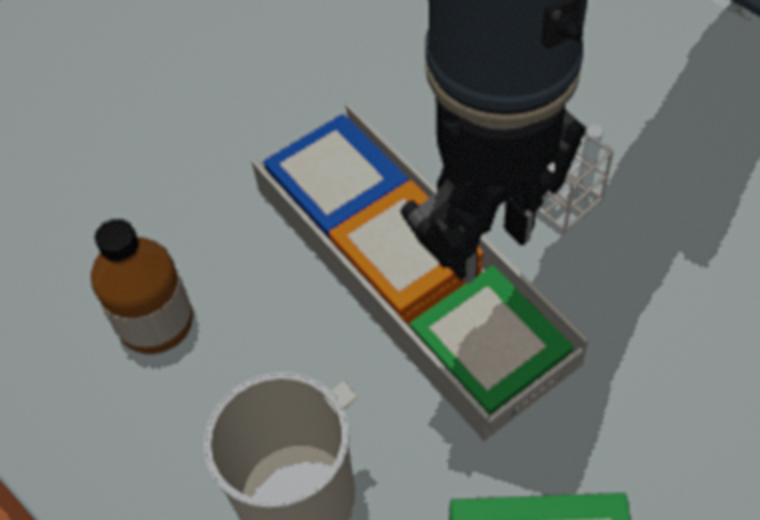

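The picture shows blue (335,170), orange (400,250) and green (490,340) flat below the rim, with the bottle, beaker and rack not visibly disturbed.

```bash
python3 -c "
from bench import r
print(r.job_done())"
```

```text
the job is handed in; nothing more can be done
None
```

I handed the job in at about 25 s. The orange box is down between blue and green, all three measure flat below the rim, and I felt the tops in order (blue, orange, green). The first press on blue reached about 23 N before I eased it to 10 N; the orange and green readings were 16 N and 8 N. No verdict was returned.

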